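# Unclamp a tube block and hover it over the dry-bath well

## Task

Free the empty aluminium tube block from its storage dock by turning both captive clamp knobs counterclockwise (seen from above) to their end stops, then lift it by its upright fin and carry it above the capped tubes of the racks to the dry-bath heater. Finish while still holding it in the air, still, level, centred and square over the heater's well with a gap of about 15 mm between its underside and the heater's top face, so that a colleague can check the fit before it is lowered. The block must never touch the heater, and the racks and other things stay where they are.

Things in the scene. Friction and masses are not known exactly. Their poses are not given: they have to be found in the camera images.
- dock: Fixed grey storage dock, a plate 250 (x) x 96 (y) x 12 mm; origin at the centre of its underside, z up. The block sits on it, underside 12 mm above the table, between low ledges with 2 mm of play. A steel post 88 mm from the centre at each x end carries a clamp knob. It stands left or right of the racks, its x pointing roughly away from the robot; the heater is on the other side.
- knob_near (a joint): Angle (rad) of the captive clamp knob at the dock's -x end, nearer the robot; it turns about the vertical. 0 = fully clamped, 1.4 = released end stop, growing = counterclockwise from above. Starts between 0 and 0.35, stays where left (friction about 0.05 N m). Its steel dog reaches 36 mm from the axis over the block's lip and holds it down until the knob is beyond about 1.2.
- knob_far (a joint): Angle of the identical clamp knob at the dock's +x end, farther from the robot; same values and sense: 0 clamped with the bar along the dock's x axis, 1.4 released, counterclockwise from above.
- knob_near_grip (a point): Point on the near knob's axis, 92 mm above the table: the height to grip. Its frame turns with the knob, x along the bar (along the dock's x when the joint is 0). The knob is a black bar grip 34 mm long, 14 mm wide, 34 mm high, top 105 mm above the table, on a disc 34 mm across whose top is 71 mm above the table.
- knob_far_grip (a point): Same point of the far knob, its x along the bar.
- block: Loose aluminium tube block, 0.5 to 0.75 kg; origin at the centre of its underside, centre of mass above it. Body 90 (x) x 60 (y) x 34 mm, on it a lip plate 136 (x) x 64 (y) x 8 mm, top at 42 mm, with two rows of empty holes; in the middle an upright lifting fin 44 (x) x 14 (y) mm from 42 to 94 mm above the underside: grip it across y. Starts on the dock, x along the dock's x.
- heater: Fixed white dry-bath heater, 210 (x) x 150 (y) x 75 mm; origin at the centre of its underside, z up. In its flat top, centred, is the rectangular well 102 (x) x 72 (y) mm, 37 mm deep, dark steel inside; a small display and two buttons lie at its -x end (towards the robot). The block may go over it either way round, its x along the heater's x.
- well_mouth (a point): Centre of the well's mouth, level with the heater's top face, 75 mm above the table; axes as the heater.
- rack_a: Loose white wire rack 112 x 72 mm full of tan-capped tubes, cap tops 110 mm above the table; origin at the centre of its underside. Between dock and heater, the one nearer the robot. Leave it alone.
- rack_b: Second such rack, the same size, farther from the robot. Leave it alone.
- bottle: Amber reagent bottle, 60 mm across, 150 mm tall, origin under its centre, beyond the racks. Leave it alone.
- tip_box: Grey box 85 x 115 x 58 mm, origin under its centre, beyond the racks. Leave it alone.
- beaker: Glass beaker 56 mm across, 65 mm tall, origin under its centre, beyond the racks. Leave it alone.
- marker: Marker pen about 118 mm long lying beyond the racks. Leave it alone.
Things that resemble listed ones, but are neither listed nor needed, are in the scene too. What is shaped like the block but pink is not meant.

How it is judged:
By the outcome, as a careful person would: the job done as asked, in the order asked, and still so for the second after the job is handed in, while the arm keeps its last pose, push and grip.
It also fails if it takes over 64 s, if anything falls off the work surface, if the arm or the gripper's body presses on something with over 40 N, if the wrist force passes 120 N, or if a joint passes its speed limit or range.

## Robot

A 6-joint arm with a two-finger parallel gripper is mounted at the origin on the work surface. World frame = base frame: x ahead of the robot, y to its left, z up, the work surface at z = 0. Lengths are in m, angles in rad, forces in N, time in s.
With the tool pointing down it reaches from about 0.275 to 0.85 m from the base axis. Payload 19 kg.
Tool frame: the origin (TCP) lies at the centre of the arm's flange, where the gripper is bolted on; the fingertips stand 173 mm ahead of it and the grasp point (between the pads) lies 155 mm ahead of it; z points along the fingers, y is the direction in which the jaws open and shut (so a half turn about z gives the same grasp; the last joint's range is limited). The gripper opens to 85 mm and grips with 20 to 120 N. Pads are 22 mm wide; open, the fingers measure 114 mm over their backs; the gripper's body (76 mm by 85 mm) begins 54 mm behind the grasp point. The pads swing forward as they close: fully open they stand 13 mm farther back than shut.
Start: joints at [1.105, 0.15, 1.437, -0, 1.554, -0.134], TCP at [0.187, 0.544, 0.405] pointing down, gripper open.
Joint ranges: [-2.8, 2.8], [-0.68, 2.1], [0.12, 2.68], [-1.39, 4.53], [0.16, 2.79], [-2.81, 2.81]. Speed limits (rad/s): [1.89, 1.89, 2.22, 3.01, 3.01, 3.01].

## Interface

Orientations are given as a unit quaternion [w, x, y, z].
In Python, from plant import arm gives the robot as it stands. The module is installed in compiled form; this text tells all that it offers.
- The arm moves only by the tool arm_command, never from a script. Its argument "motion" is a list of rows, each an object with "claw": the gripper command: -1 is fully open, 1 is shut, values between are in proportion; "offset": the shift along the tool's x, y, z in mm, a list of three; "turn": the turn about the tool's z in degrees. A call has 1 to 8 rows; each row is the pose to reach, as a shift and turn from the pose measured when the call began, along the tool's axes at that moment; what a row does not reach only later rows make up. A row lasts 1/12 s, in which the tool goes at most 41.7 mm and 7.16 degrees, less where a joint would pass 70% of its speed; a pose out of reach is approached as far as the arm can. A call with a gripper value outside its range is refused whole. The fingers move at their own pace and stop on an object; the grip force is fixed at half the most. Time passes only in rows, so rows that repeat a pose let the fingers close. It gives the time, the measured TCP pose, the force and the opening at its end, in the units of the state.
- arm.observe(): the state, without advancing time (a new reading comes with each control period).
- arm.read_camera(name): name is "side" or "top"; returns a dict with "pixels" (384x512x3 uint8, blue, green, red), "mtx" (3x3 intrinsics, pixels), "rvec" (rotation vector, rad) and "tvec" (3), from world to camera coordinates, as OpenCV has them. Camera axes: x right, y down, z forward; pixel columns grow to the right and rows downward; lengths in m; the calibration is good to about 2 mm. A picture is of the moment at which its call begins. There is no depth.
- arm.sign_off(): hands the job in, once; it reports no verdict.
The state is a dict: "t": time; "joint_pos": joint angles; "qvel": joint speeds; "tau": joint torques, N m; "tool_pos": TCP position; "tcp_rot": TCP orientation; "ft_force": force on the tool from outside, world axes, zero at the start; "torque": the same for the moment, N m; "opening": finger opening in m.
Only numpy, scipy, OpenCV 4.12 (cv2) and the standard library are available. Lean on these libraries where they do the work, as an engineer would, in place of code of your own. Each camera call takes 0.05 s, during which the arm holds its last target.

## Working session

There is one attempt and no reset: what is moved stays moved. The work goes in short steps, Python scripts to look and compute and a tool call to move; the robot and the scene stay as the last step left them, time stands still between calls to the robot, and variables do not carry over. Pictures are saved under pics/ and viewed, and the job is handed in when it is done.

Besides the shell and the picture viewer there is one more tool, called by a JSON object that holds its "op" and its "data". arm_command: Moves the arm, as the interface text tells. Its arguments: {"type":"object","properties":{"motion":{"type":"array"}},"required":["motion"]}

```bash
mkdir -p pics
cat > h.py <<'E'
import numpy as np, cv2
from plant import arm
def cam(n):
    c=arm.read_camera(n); R=cv2.Rodrigues(np.array(c['rvec'],float))[0]; c['R']=R; c['t']=np.array(c['tvec'],float).ravel(); c['K']=np.array(c['mtx'],float); c['C']=-R.T@c['t']; return c
def ray(c,uv):
    d=c['R'].T@np.linalg.solve(c['K'],np.array([uv[0],uv[1],1.])); return c['C'],d
def onz(c,uv,z):
    C,d=ray(c,uv); return C+d*(z-C[2])/d[2]
def proj(c,p):
    q=c['K']@(c['R']@np.array(p,float)+c['t']); return q[:2]/q[2]
def save(c,name,crop=None,s=1.5):
    im=c['pixels']
    if crop: im=im[crop[1]:crop[3],crop[0]:crop[2]]
    cv2.imwrite('pics/'+name,cv2.resize(im,None,fx=s,fy=s,interpolation=cv2.INTER_CUBIC))
E
python3 - <<'E'
from h import *
import pickle
for n in ('top','side'):
    c=cam(n); save(c,n+'0.png'); pickle.dump(c,open(n+'0.pkl','wb')); print(n,c['C'],c['K'][0,0])
s=arm.observe(); print(s)
E
```

```text
top [ 0.31028757 -0.11485556  1.34252205] 391.87879551248096
side [ 0.50539113 -0.86907856  0.87384001] 393.9899083348204
{'t': 0.1, 'joint_pos': array([ 1.10501102e+00,  1.50904985e-01,  1.43793496e+00,  2.99253930e-06,
        1.55379443e+00, -1.34008742e-01]), 'qvel': array([ 3.33288960e-04, -1.45090381e-03, -4.36987273e-04, -4.76688437e-05,
        8.70087822e-04,  1.10213209e-03]), 'tau': array([ 3.98333927e-03, -7.14380264e+01, -5.71803045e+01, -5.26287852e-05,
        7.05098049e-03,  1.46340540e-04]), 'tool_pos': array([0.18729829, 0.54360348, 0.40416934]), 'tcp_rot': array([-1.55302308e-04,  1.65128487e-01,  9.86271926e-01, -4.97169246e-04]), 'ft_force': array([-0.36907399,  0.41029988, -0.51639805]), 'torque': array([ 0.0015349 ,  0.01615286, -0.06655375]), 'opening': 0.08540005501052214}
```

View pics/top0.png

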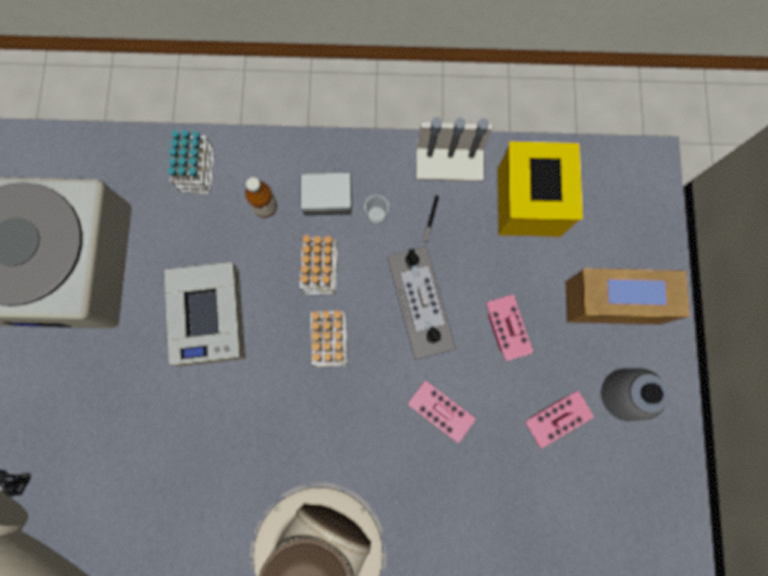

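View pics/side0.png

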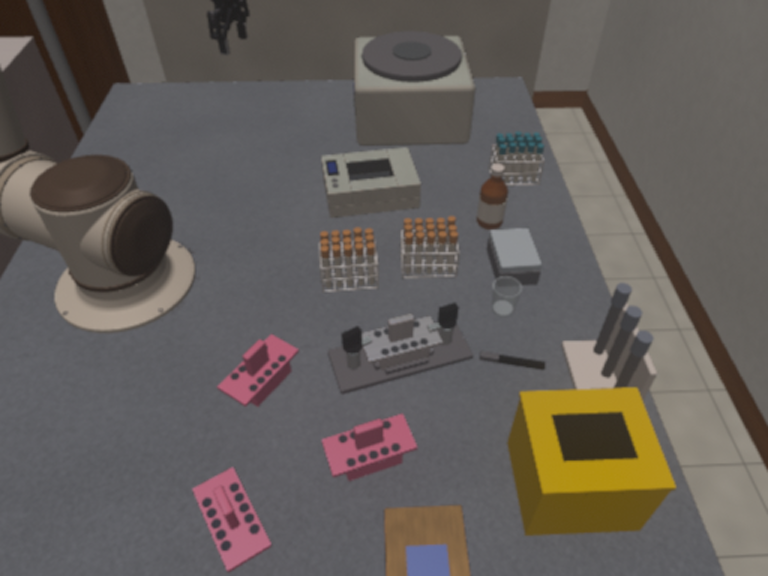

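Top view (768 px scale): the silver block on its grey dock is at about (421,298), with knobs at (434,335) near and (412,258) far. The pink look-alikes are at (442,411), (560,418) and (510,327), and I reject them by colour. The heater with the rectangular well is at (203,313). The big round-lid device at (30,245) is a centrifuge, so not the heater. The tan racks are at (328,337) and (319,262); the teal rack isn't listed.

Run:
```python
from h import *
import pickle
t=pickle.load(open('top0.pkl','rb')); s=pickle.load(open('side0.pkl','rb'))
save(t,'t_dock.png',(250,155,310,245),6.5); save(s,'s_dock.png',(210,195,325,265),6.5); save(t,'t_heat.png',(100,165,170,250),6.5); save(s,'s_heat.png',(205,90,290,150),6.5)
```

```text
(no output)
```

View pics/t_dock.png

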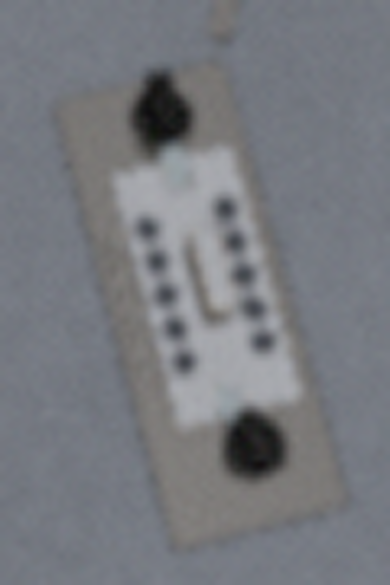

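View pics/s_dock.png

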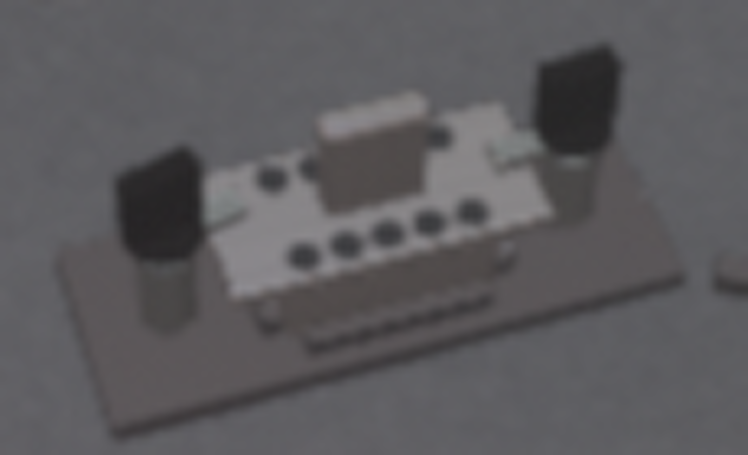

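View pics/t_heat.png

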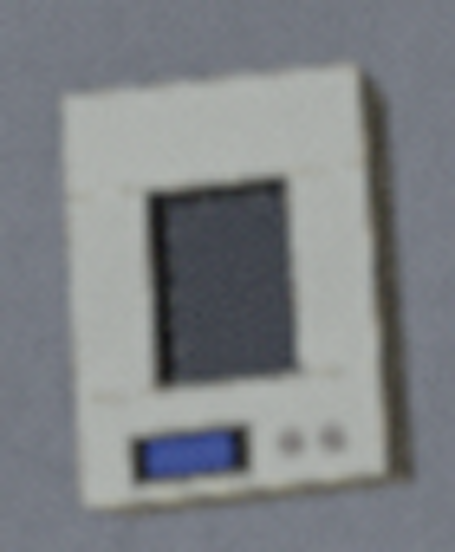

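View pics/s_heat.png

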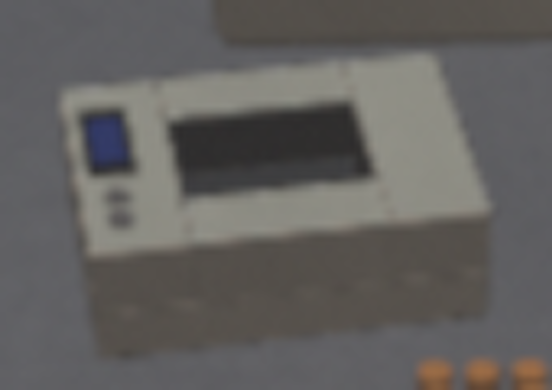

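Run:
```python
from h import *
import pickle
t=pickle.load(open('top0.pkl','rb')); s=pickle.load(open('side0.pkl','rb'))
def pts(c,mask,z,crop):
    x0,y0,x1,y1=crop
    m=np.zeros(mask.shape,np.uint8); m[y0:y1,x0:x1]=mask[y0:y1,x0:x1]
    m=cv2.morphologyEx(m,cv2.MORPH_OPEN,np.ones((2,2),np.uint8))
    cs,_=cv2.findContours(m,cv2.RETR_EXTERNAL,cv2.CHAIN_APPROX_NONE); k=max(cs,key=cv2.contourArea).reshape(-1,2)
    return np.array([onz(c,p,z)[:2] for p in k])
def rect(P,l):
    r=cv2.minAreaRect((P*1000).astype(np.float32)); b=cv2.boxPoints(r); 
    e=[b[1]-b[0],b[2]-b[1]]; e=max(e,key=lambda v:np.hypot(*v)); e=e*np.sign(e[0])
    print(l,np.round(r[0],1),np.round(r[1],1),'xang',round(np.degrees(np.arctan2(e[1],e[0])),2))
for n,c,hc,dc in (('top',t,(100,165,170,250),(250,155,310,245)),('side',s,(205,90,290,150),(210,195,325,265))):
    im=c['pixels'].astype(int); g=im.sum(2)/3; sat=im.max(2)-im.min(2)
    print(n,np.percentile(g[hc[1]:hc[3],hc[0]:hc[2]],[5,50,90]),np.percentile(g[dc[1]:dc[3],dc[0]:dc[2]],[5,50,90,97]))
t_=t['pixels'].astype(int); g=t_.sum(2)/3; wm=t_[...,2]-t_[...,0]
for th in (150,160,170): rect(pts(t,((g>th)*255).astype(np.uint8),.075,(100,165,170,250)),'heater top %d'%th)
for th in (160,175,185):rect(pts(t,((g>th)*255).astype(np.uint8),.054,(250,155,310,245)),'lip %d'%th)
# dock by warm tint
def cr(c,crop,l): return [((x+.5)/6.5-.5+crop[0],(y+.5)/6.5-.5+crop[1]) for x,y in l]
P=lambda c,crop,l,z:np.array([onz(c,p,z)[:2]*1000 for p in cr(c,crop,l)])
def quad(Q,l):
    # order: far-left far-right near-right near-left
    a=(Q[0]+Q[1]-Q[2]-Q[3])/2; b=(Q[0]+Q[3]-Q[1]-Q[2])/2
    print(l,'ctr',Q.mean(0).round(1),'len',np.hypot(*a).round(1),np.hypot(*b).round(1),'xang',np.degrees(np.arctan2(a[1],a[0])).round(2),np.degrees(np.arctan2(-b[0],b[1])).round(2))
quad(P(t,(250,155),[(55,100),(225,62),(350,500),(175,548)],.012),'dock top')
quad(P(t,(250,155),[(113,172),(232,147),(303,400),(180,430)],.054),'lip top')
quad(P(s,(210,195),[(503,103),(553,217),(233,298),(203,177)],.054),'lip side')
quad(P(t,(100,165),[(63,95),(358,63),(388,475),(85,508)],.075),'heater top')
quad(P(t,(100,165),[(150,193),(286,180),(297,371),(158,385)],.075),'well top')
quad(P(s,(205,90),[(438,52),(492,208),(92,255),(60,95)],.075),'heater side')
quad(P(s,(205,90),[(355,100),(375,178),(183,197),(168,122)],.075),'well side')
for l,p in (('near',[(117,182),(188,148),(200,165),(130,190)]),('far',[(540,65),(608,45),(620,62),(545,88)])):
    print(l,P(s,(210,195),p,.105).round(1).tolist())
print('fin',P(s,(210,195),[(318,115),(422,95),(430,108),(325,132)],.106).round(1).tolist())
for l,p in (('near',(243,408)),('far',(160,75))): print(l,P(t,(250,155),[p],.105))
```

```text
top [ 68.66666667 123.66666667 172.66666667] [105.         122.33333333 143.03333333 167.01      ]
side [ 61.98333333  95.66666667 137.33333333] [ 62.33333333  95.33333333  99.66666667 134.        ]
heater top 150 [497.  265.3] [207.9 148. ] xang 8.05
heater top 160 [497.9 265.1] [204.7 146.9] xang 7.88
heater top 170 [496.7 264.8] [200.8 140.8] xang 8.24
lip 160 [ 501.8 -229.8] [41.3 59.1] xang -74.59Traceback (most recent call last):
  File "<stdin>", line 19, in <module>
  File "<stdin>", line 8, in pts
ValueError: max() iterable argument is empty
```

Run:
```python
from h import *
import pickle
t=pickle.load(open('top0.pkl','rb')); s=pickle.load(open('side0.pkl','rb'))
def cr(c,crop,l): return [((x+.5)/6.5-.5+crop[0],(y+.5)/6.5-.5+crop[1]) for x,y in l]
P=lambda c,crop,l,z:np.array([onz(c,p,z)[:2]*1000 for p in cr(c,crop,l)])
def quad(Q,l):
    a=(Q[0]+Q[1]-Q[2]-Q[3])/2; b=(Q[0]+Q[3]-Q[1]-Q[2])/2
    print(l,'ctr',Q.mean(0).round(1),'len',np.hypot(*a).round(1),np.hypot(*b).round(1),'xang',np.degrees(np.arctan2(a[1],a[0])).round(2),np.degrees(np.arctan2(-b[0],b[1])).round(2))
quad(P(t,(250,155),[(55,100),(225,62),(350,500),(175,548)],.012),'dock top')
quad(P(s,(210,195),[(610,125),(688,280),(118,435),(55,255)],.012),'dock side')
quad(P(t,(250,155),[(113,172),(232,147),(303,400),(180,430)],.054),'lip top')
quad(P(s,(210,195),[(503,103),(553,217),(233,298),(203,177)],.054),'lip side')
quad(P(t,(100,165),[(63,95),(358,63),(388,475),(85,508)],.075),'heater top')
quad(P(t,(100,165),[(150,193),(286,180),(297,371),(158,385)],.075),'well top')
quad(P(s,(205,90),[(438,52),(492,208),(92,255),(60,95)],.075),'heater side')
quad(P(s,(205,90),[(355,100),(375,178),(183,197),(168,122)],.075),'well side')
for l,p in (('near',[(117,182),(188,148),(200,165),(130,190)]),('far',[(540,65),(608,45),(620,62),(545,88)])):
    print(l,P(s,(210,195),p,.105).round(1).tolist())
print('fin',P(s,(210,195),[(318,115),(422,95),(430,108),(325,132)],.106).round(1).tolist())
for l,p in (('near',(243,408)),('far',(160,75))): print(l,P(t,(250,155),[p],.105))
```

```text
dock top ctr [ 548.  -214.4] len 246.5 94.9 xang 15.86 15.49
dock side ctr [ 551.6 -219.5] len 247.7 91.7 xang 15.05 16.04
lip top ctr [ 547.2 -214.4] len 137.7 64.2 xang 15.48 14.33
lip side ctr [ 551.7 -214.3] len 133.3 63.1 xang 15.31 12.06
heater top ctr [500.5 267.4] len 210.5 149.1 xang 8.23 7.73
well top ctr [500.7 267.9] len 97.6 68.6 xang 7.49 7.11
heater side ctr [504.8 266.2] len 209.6 145.2 xang 9.12 8.14
well side ctr [504.1 267. ] len 102.0 70.2 xang 8.46 6.67
near [[450.1, -243.7], [477.4, -227.8], [482.1, -236.5], [455.2, -247.8]]
far [[618.7, -190.1], [647.3, -180.5], [651.0, -189.8], [619.5, -202.4]]
fin [[528.6, -213.8], [570.2, -205.0], [572.9, -211.9], [531.0, -222.6]]
near [[ 477.55005686 -228.81983977]]
far [[ 644.99588586 -186.01558178]]
```

```bash
cat >> h.py <<'E'
from scipy.spatial.transform import Rotation as Ro
def Rt(s): w,x,y,z=s['tcp_rot']; return Ro.from_quat([x,y,z,w]).as_matrix()
def go(x,y,z,yaw,jaw=None):
    s=arm.observe(); R=Rt(s); cy=np.degrees(np.arctan2(R[1,1],R[0,1]))
    d=np.array([x,y,z])-np.array(s['tool_pos'])*1000
    turn=(-(yaw-cy)+180)%360-180
    print('t%.1f'%s['t'],'pos',(np.array(s['tool_pos'])*1000).round(1),'yaw',cy.round(1),'tilt',(R[:,2]).round(4),'q',np.degrees(s['joint_pos']).round(0),'open %.4f'%s['opening'],'F',np.round(s['ft_force'],1),'M',np.round(s['torque'],2))
    print('OFFSET',(R.T@d).round(1),'TURN',round(turn,1))
E
python3 -c "
from h import *
go(464.7,-238.5,404,-62)"
```

```text
t0.1 pos [187.3 543.6 404.2] yaw 71.0 tilt [-5.e-04 -9.e-04 -1.e+00] q [63.  9. 82.  0. 89. -8.] open 0.0854 F [-0.4  0.4 -0.5] M [ 0.    0.02 -0.07]
OFFSET [-517.  -649.1    0.8] TURN 133.0
```

{"op": "arm_command", "data": {"motion": [{"claw": -1,"offset": [-517,-649,0],"turn": 133},{"claw": -1,"offset": [-517,-649,0],"turn": 133},{"claw": -1,"offset": [-517,-649,0],"turn": 133},{"claw": -1,"offset": [-517,-649,0],"turn": 133},{"claw": -1,"offset": [-517,-649,0],"turn": 133},{"claw": -1,"offset": [-517,-649,0],"turn": 133},{"claw": -1,"offset": [-517,-649,0],"turn": 133},{"claw": -1,"offset": [-517,-649,0],"turn": 133}]}}

```text
t: 0.77
tool_pos: [0.2985, 0.2277, 0.4046]
tcp_rot: [0.0, 0.62, 0.785, -0.0]
ft_force: [1.5, 0.1, 0.1]
opening: 0.0854
```

```bash
python3 -c "
from h import *
go(464.7,-238.5,404,-62)"
```

```text
t0.8 pos [298.5 227.7 404.6] yaw 13.4 tilt [ 3.e-04 -5.e-04 -1.e+00] q [ 26. -16. 106.  -0.  91.  12.] open 0.0854 F [1.5 0.1 0.1] M [-0.01 -0.05  0.02]
OFFSET [-492.    53.8    0.9] TURN 75.4
```

{"op": "arm_command", "data": {"motion": [{"claw": -1,"offset": [-492,54,0],"turn": 75},{"claw": -1,"offset": [-492,54,0],"turn": 75},{"claw": -1,"offset": [-492,54,0],"turn": 75},{"claw": -1,"offset": [-492,54,0],"turn": 75},{"claw": -1,"offset": [-492,54,0],"turn": 75},{"claw": -1,"offset": [-492,54,0],"turn": 75},{"claw": -1,"offset": [-492,54,0],"turn": 75},{"claw": -1,"offset": [-492,54,0],"turn": 75}]}}

```text
t: 1.43
tool_pos: [0.4077, -0.0796, 0.4048]
tcp_rot: [0.0, 0.916, 0.402, 0.0]
ft_force: [1.4, 0.9, 0.6]
opening: 0.0854
```

```bash
python3 -c "
from h import *
go(464.7,-238.5,404,-62)"
```

```text
t1.4 pos [407.7 -79.6 404.8] yaw -42.6 tilt [ 6.e-04 -5.e-04 -1.e+00] q [-22. -11. 102.  -0.  89.  21.] open 0.0854 F [1.4 0.9 0.6] M [0.06 0.02 0.04]
OFFSET [-78.3 149.6   1. ] TURN 19.4
```

{"op": "arm_command", "data": {"motion": [{"claw": -1,"offset": [-78,150,0],"turn": 19.4},{"claw": -1,"offset": [-78,150,0],"turn": 19.4},{"claw": -1,"offset": [-78,150,0],"turn": 19.4},{"claw": -1,"offset": [-78,150,0],"turn": 19.4},{"claw": -1,"offset": [-78,150,0],"turn": 19.4},{"claw": -1,"offset": [-78,150,60],"turn": 19.4},{"claw": -1,"offset": [-78,150,60],"turn": 19.4},{"claw": -1,"offset": [-78,150,60],"turn": 19.4}]}}

```text
t: 2.1
tool_pos: [0.4646, -0.2384, 0.3406]
tcp_rot: [-0.002, 0.97, 0.241, -0.002]
ft_force: [0.3, 0.7, -0.5]
opening: 0.0853
```

```bash
python3 -c "
from h import *
go(464.7,-238.5,249,-62)
c=cam('side');save(c,'s1.png',(170,130,325,275),5)
c=cam('top');save(c,'t1.png',(230,130,330,260),4.5)"
```

```text
t2.1 pos [ 464.6 -238.4  340.6] yaw -62.1 tilt [-0.005   0.0034 -1.    ] q [-36.   4.  95.  -0.  81.  26.] open 0.0853 F [ 0.3  0.7 -0.5] M [ 0.02  0.01 -0.03]
OFFSET [ 0.3  0.6 91.6] TURN -0.1
```

View pics/s1.png

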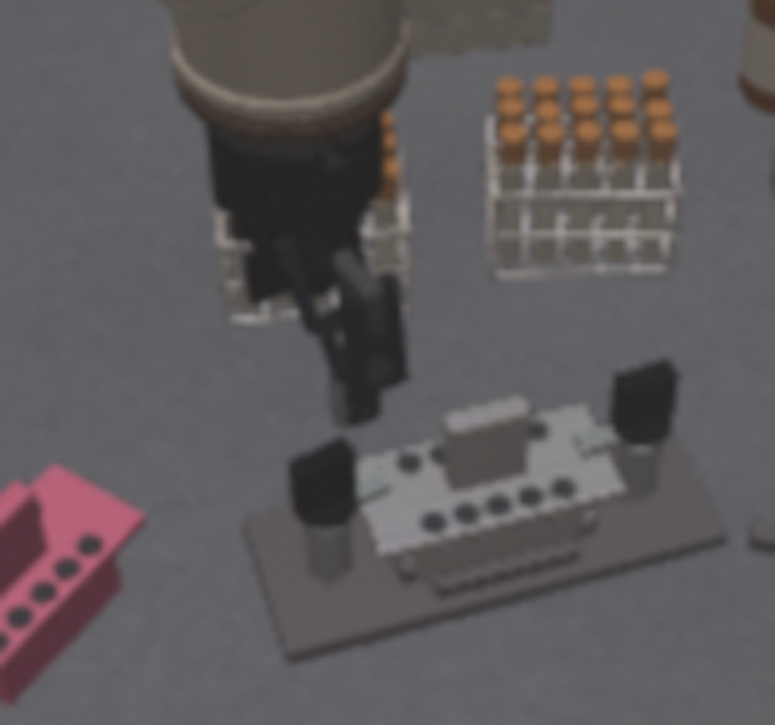

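View pics/t1.png

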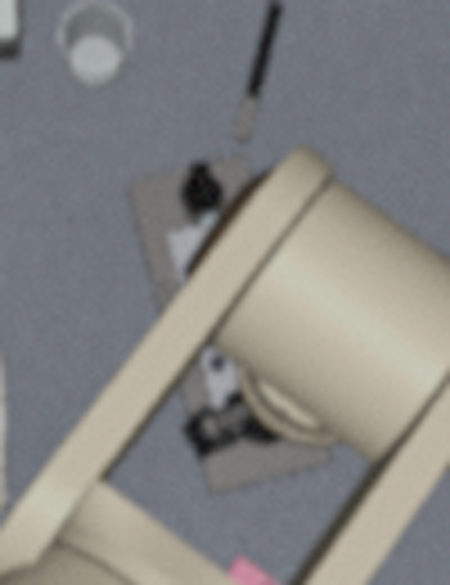

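Side crop: open fingers (350,390) hang above the near knob (323,480). The top view is hidden by the arm, but the far knob is still clear. Descending.

{"op": "arm_command", "data": {"motion": [{"claw": -1,"offset": [0.3,0.6,30],"turn": 0},{"claw": -1,"offset": [0.3,0.6,60],"turn": 0},{"claw": -1,"offset": [0.3,0.6,80],"turn": 0},{"claw": -1,"offset": [0.3,0.6,91],"turn": 0},{"claw": -1,"offset": [0.3,0.6,91],"turn": 0}]}}

```text
t: 2.62
tool_pos: [0.4659, -0.2388, 0.2539]
tcp_rot: [-0.0, 0.97, 0.242, -0.0]
ft_force: [0.4, 0.3, -1.0]
opening: 0.0855
```

```bash
python3 -c "
from h import *
go(464.7,-238.5,249,-62)
c=cam('side');save(c,'s2.png',(200,180,300,260),7)
c=cam('top');save(c,'t2.png',(230,130,330,260),4.5)"
```

```text
t2.6 pos [ 465.9 -238.8  253.9] yaw -62.0 tilt [-1.e-03  5.e-04 -1.e+00] q [-36.   8. 101.  -0.  71.  26.] open 0.0855 F [ 0.4  0.3 -1. ] M [-0.02  0.02  0.02]
OFFSET [-0.9 -0.8  4.9] TURN -0.0
```

View pics/s2.png

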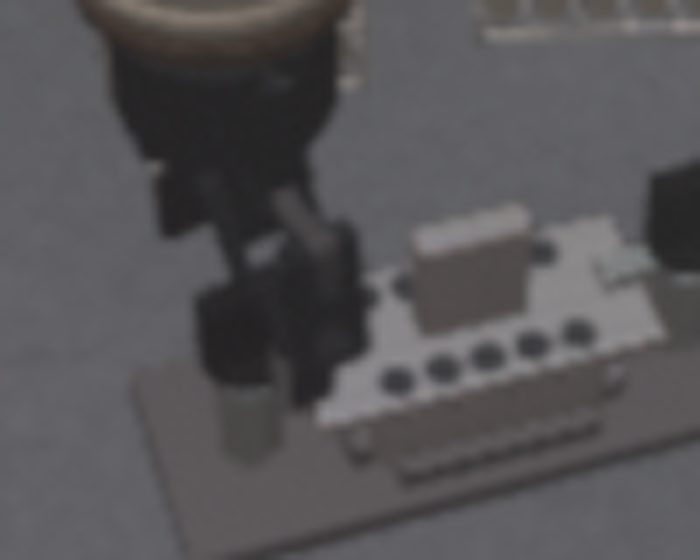

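Side crop: the front finger (325,320) sits on the camera side of the knob (235,335), as planned. I'll go to the final height and close.

{"op": "arm_command", "data": {"motion": [{"claw": -1,"offset": [-0.9,-0.8,5],"turn": 0},{"claw": -1,"offset": [-0.9,-0.8,5],"turn": 0},{"claw": 1,"offset": [-0.9,-0.8,5],"turn": 0},{"claw": 1,"offset": [-0.9,-0.8,5],"turn": 0},{"claw": 1,"offset": [-0.9,-0.8,5],"turn": 0},{"claw": 1,"offset": [-0.9,-0.8,5],"turn": 0},{"claw": 1,"offset": [-0.9,-0.8,5],"turn": 0},{"claw": 1,"offset": [-0.9,-0.8,5],"turn": 0}]}}

```text
t: 3.38
tool_pos: [0.465, -0.2383, 0.2511]
tcp_rot: [-0.0, 0.97, 0.242, 0.0]
ft_force: [-21.1, 38.0, 43.1]
opening: 0.013
```

```bash
python3 -c "
from h import *
go(464.7,-238.5,249,-62)"
```

```text
t3.4 pos [ 465.  -238.3  251.1] yaw -62.0 tilt [ 3.e-04  1.e-03 -1.e+00] q [-36.   8. 101.   0.  71.  26.] open 0.0130 F [-21.1  38.   43.1] M [6.26 3.43 0.04]
OFFSET [-0.4  0.1  2.1] TURN -0.0
```

Lateral force of −44 N along the jaw axis and 43 N up: the grip is slightly off-centre and pushing down, so I'll ease it.

{"op": "arm_command", "data": {"motion": [{"claw": 1,"offset": [0,-0.8,-1],"turn": 0},{"claw": 1,"offset": [0,-0.8,-1],"turn": 0}]}}

```text
t: 3.55
tool_pos: [0.4646, -0.2375, 0.2516]
tcp_rot: [-0.001, 0.97, 0.242, 0.0]
ft_force: [2.1, -0.6, -5.7]
opening: 0.013
```

```bash
python3 -c "
from h import *
go(464.7,-238.5,249,-62)"
```

```text
t3.5 pos [ 464.6 -237.5  251.6] yaw -62.0 tilt [ 2.0e-04  1.1e-03 -1.0e+00] q [-36.   8. 101.   0.  71.  26.] open 0.0130 F [ 2.1 -0.6 -5.7] M [-0.22 -0.38 -0.  ]
OFFSET [-0.4  1.   2.6] TURN -0.0
```

{"op": "arm_command", "data": {"motion": [{"claw": 1,"offset": [0,0,0],"turn": -5},{"claw": 1,"offset": [0,0,0],"turn": -10},{"claw": 1,"offset": [0,0,0],"turn": -10}]}}

```text
t: 3.8
tool_pos: [0.4646, -0.2375, 0.2516]
tcp_rot: [-0.0, 0.945, 0.328, 0.0]
ft_force: [1.3, -0.9, -1.5]
opening: 0.0133
```

```bash
cat >> h.py <<'E'
def st():
    s=arm.observe();R=Rt(s);f=R.T@np.array(s['ft_force']);m=R.T@np.array(s['torque'])
    print('t%.1f'%s['t'],'pos',(np.array(s['tool_pos'])*1000).round(1),'yaw',np.degrees(np.arctan2(R[1,1],R[0,1])).round(1),'open %.4f'%s['opening'],'Ftool',f.round(1),'Mtool',m.round(2))
E
python3 -c "
from h import *
st()"
```

```text
t3.8 pos [ 464.6 -237.5  251.6] yaw -51.8 open 0.0133 Ftool [0.5 1.5 1.5] Mtool [-0.34  0.08 -0.04]
```

{"op": "arm_command", "data": {"motion": [{"claw": 1,"offset": [0,0,0],"turn": -6},{"claw": 1,"offset": [0,0,0],"turn": -12},{"claw": 1,"offset": [0,0,0],"turn": -18},{"claw": 1,"offset": [0,0,0],"turn": -18}]}}

```text
t: 4.13
tool_pos: [0.4647, -0.2376, 0.2516]
tcp_rot: [-0.0, 0.881, 0.473, 0.0]
ft_force: [2.1, -0.8, -2.5]
opening: 0.013
```

```bash
python3 -c "
from h import *
st()"
```

```text
t4.1 pos [ 464.7 -237.6  251.6] yaw -33.6 open 0.0130 Ftool [0.5 2.2 2.5] Mtool [-0.61  0.01 -0.08]
```

{"op": "arm_command", "data": {"motion": [{"claw": 1,"offset": [0,0,0],"turn": -6},{"claw": 1,"offset": [0,0,0],"turn": -12},{"claw": 1,"offset": [0,0,0],"turn": -18},{"claw": 1,"offset": [0,0,0],"turn": -23},{"claw": 1,"offset": [0,0,0],"turn": -23}]}}

```text
t: 4.55
tool_pos: [0.4649, -0.2376, 0.2516]
tcp_rot: [0.0, 0.77, 0.638, 0.001]
ft_force: [3.5, -2.3, -2.8]
opening: 0.0131
```

```bash
python3 -c "
from h import *
st()"
```

```text
t4.5 pos [ 464.9 -237.6  251.6] yaw -10.7 open 0.0131 Ftool [-1.6  3.9  2.8] Mtool [-0.8  -0.17 -0.02]
```

{"op": "arm_command", "data": {"motion": [{"claw": 1,"offset": [0,0,0],"turn": -5},{"claw": 1,"offset": [0,0,0],"turn": -10},{"claw": 1,"offset": [0,0,0],"turn": -14},{"claw": 1,"offset": [0,0,0],"turn": -14}]}}

```text
t: 4.88
tool_pos: [0.465, -0.2376, 0.2516]
tcp_rot: [0.0, 0.687, 0.726, 0.001]
ft_force: [3.3, -0.9, -2.9]
opening: 0.0133
```

```bash
python3 -c "
from h import *
st()"
```

```text
t4.9 pos [ 465.  -237.6  251.6] yaw 3.1 open 0.0133 Ftool [-1.1  3.3  2.9] Mtool [-0.77 -0.2  -0.01]
```

{"op": "arm_command", "data": {"motion": [{"claw": 1,"offset": [0,0,0],"turn": -2},{"claw": 1,"offset": [0,0,0],"turn": -3},{"claw": 1,"offset": [0,0,0],"turn": -3}]}}

```text
t: 5.13
tool_pos: [0.465, -0.2376, 0.2516]
tcp_rot: [0.0, 0.67, 0.743, 0.001]
ft_force: [3.1, -0.4, -3.8]
opening: 0.0127
```

```bash
python3 -c "
from h import *
st()"
```

```text
t5.1 pos [ 465.  -237.6  251.6] yaw 5.9 open 0.0127 Ftool [-0.7  3.   3.8] Mtool [-0.64 -0.21 -0.05]
```

{"op": "arm_command", "data": {"motion": [{"claw": 1,"offset": [0,0,0],"turn": -2},{"claw": 1,"offset": [0,0,0],"turn": -3},{"claw": 1,"offset": [0,0,0],"turn": -3}]}}

```text
t: 5.38
tool_pos: [0.465, -0.2377, 0.2516]
tcp_rot: [0.0, 0.651, 0.759, 0.001]
ft_force: [2.2, 0.3, -1.8]
opening: 0.0132
```

```bash
python3 -c "
from h import *
st()"
```

```text
t5.4 pos [ 465.  -237.7  251.6] yaw 8.8 open 0.0132 Ftool [-0.   2.2  1.8] Mtool [-0.45  0.05  1.64]
```

Mz jumped to 1.64 N m at yaw about 8, so the near knob is at its end stop. Releasing and lifting.

{"op": "arm_command", "data": {"motion": [{"claw": 0.1,"offset": [0,0,0],"turn": 0},{"claw": 0.1,"offset": [0,0,0],"turn": 0},{"claw": 0.1,"offset": [0,0,0],"turn": 0},{"claw": 0.1,"offset": [0,0,0],"turn": 0},{"claw": 0.1,"offset": [0,0,-30],"turn": 0},{"claw": 0.1,"offset": [0,0,-60],"turn": 0},{"claw": 0.1,"offset": [0,0,-90],"turn": 0},{"claw": 0.1,"offset": [0,0,-90],"turn": 0}]}}

```text
t: 6.05
tool_pos: [0.4653, -0.238, 0.3474]
tcp_rot: [0.004, 0.651, 0.759, 0.001]
ft_force: [0.3, -1.3, 1.2]
opening: 0.0381
```

```bash
python3 -c "
from h import *
go(634,-191,341,-70)
c=cam('side');save(c,'s3.png',(200,180,325,260),6)"
```

```text
t6.0 pos [ 465.3 -238.   347.4] yaw 8.8 tilt [ 0.0077 -0.0036 -1.    ] q [-36.   4.  94.   0.  81. -44.] open 0.0381 F [ 0.3 -1.3  1.2] M [-0.04 -0.04 -0.03]
OFFSET [ 20.9 173.8   7.5] TURN 78.8
```

View pics/s3.png

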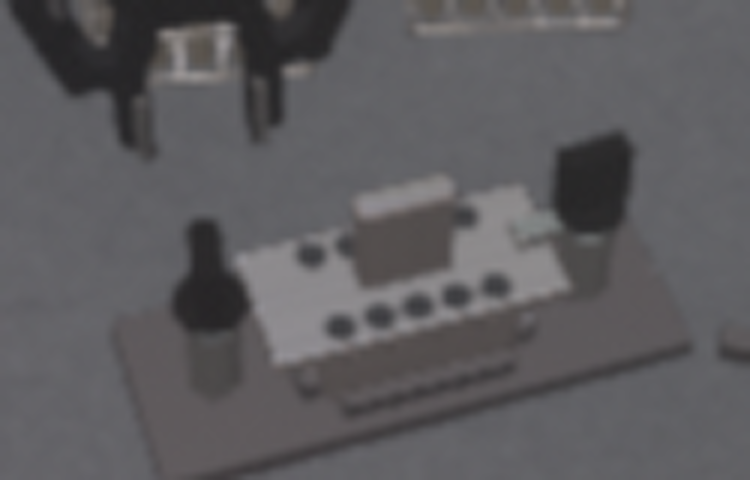

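Side crop: the near bar is now end-on at (205,250) and its dog is off the lip. The far knob at (592,180) is still clamped.

{"op": "arm_command", "data": {"motion": [{"claw": -1,"offset": [20,174,0],"turn": 79},{"claw": -1,"offset": [20,174,0],"turn": 79},{"claw": -1,"offset": [20,174,0],"turn": 79},{"claw": -1,"offset": [20,174,0],"turn": 79},{"claw": -1,"offset": [20,174,0],"turn": 79},{"claw": -1,"offset": [20,174,0],"turn": 79},{"claw": -1,"offset": [20,174,0],"turn": 79},{"claw": -1,"offset": [20,174,0],"turn": 79}]}}

```text
t: 6.77
tool_pos: [0.6343, -0.1914, 0.3438]
tcp_rot: [0.001, 0.935, 0.355, 0.001]
ft_force: [-0.8, -0.1, 0.0]
opening: 0.0852
```

```bash
python3 -c "
from h import *
go(634.3,-190.2,252,-70)"
```

```text
t6.8 pos [ 634.3 -191.4  343.8] yaw -48.4 tilt [ 3.2e-03 -1.0e-04 -1.0e+00] q [-23.  20.  75.   0.  85.  25.] open 0.0852 F [-0.8 -0.1  0. ] M [ 0.04  0.   -0.01]
OFFSET [ 0.5 -1.1 91.8] TURN 21.6
```

{"op": "arm_command", "data": {"motion": [{"claw": -1,"offset": [0,-1,10],"turn": 7},{"claw": -1,"offset": [0,-1,20],"turn": 14},{"claw": -1,"offset": [0,-1,30],"turn": 21.6},{"claw": -1,"offset": [0,-1,30],"turn": 21.6},{"claw": -1,"offset": [0,-1,60],"turn": 21.6},{"claw": -1,"offset": [0,-1,75],"turn": 21.6},{"claw": -1,"offset": [0,-1,75],"turn": 21.6}]}}

```text
t: 7.35
tool_pos: [0.6332, -0.1904, 0.265]
tcp_rot: [-0.001, 0.985, 0.175, -0.001]
ft_force: [-0.9, -0.3, -1.2]
opening: 0.0853
```

```bash
python3 -c "
from h import *
go(634.3,-190.2,252,-70)
c=cam('side');save(c,'s4.png',(220,160,345,260),6)"
```

```text
t7.3 pos [ 633.2 -190.4  265. ] yaw -69.8 tilt [-0.0019  0.0021 -1.    ] q [-23.  23.  80.   0.  77.  46.] open 0.0853 F [-0.9 -0.3 -1.2] M [ 0.01  0.02 -0.02]
OFFSET [ 1.1  0.2 13. ] TURN 0.2
```

View pics/s4.png

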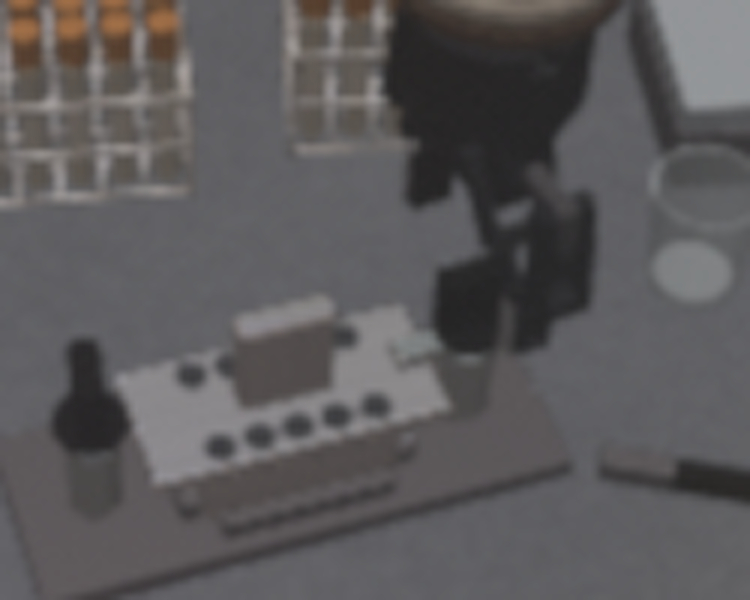

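Far knob (475,300) lies between the fingers with the front finger at (560,270). Now lower and close.

{"op": "arm_command", "data": {"motion": [{"claw": -1,"offset": [1,0,13],"turn": 0},{"claw": -1,"offset": [1,0,13],"turn": 0},{"claw": 0.4,"offset": [1,0,13],"turn": 0},{"claw": 0.4,"offset": [1,0,13],"turn": 0},{"claw": 0.4,"offset": [1,0,13],"turn": 0}]}}

```text
t: 7.82
tool_pos: [0.6347, -0.1902, 0.2551]
tcp_rot: [-0.0, 0.985, 0.175, 0.001]
ft_force: [-0.6, 0.9, 0.3]
opening: 0.0517
```

{"op": "arm_command", "data": {"motion": [{"claw": 1,"offset": [0,0,0],"turn": 0},{"claw": 1,"offset": [0,0,0],"turn": 0},{"claw": 1,"offset": [0,0,0],"turn": 0}]}}

```text
t: 8.07
tool_pos: [0.6346, -0.1897, 0.2557]
tcp_rot: [-0.001, 0.985, 0.175, 0.001]
ft_force: [-17.5, 29.7, 36.4]
opening: 0.013
```

```bash
python3 -c "
from h import *
st()"
```

```text
t8.1 pos [ 634.6 -189.7  255.7] yaw -69.8 open 0.0130 Ftool [ -6.1 -34.  -36.3] Mtool [ 5.8  -0.98 -0.05]
```

{"op": "arm_command", "data": {"motion": [{"claw": 1,"offset": [0,-0.6,-0.6],"turn": 0},{"claw": 1,"offset": [0,-0.6,-0.6],"turn": 0},{"claw": 1,"offset": [0,-0.6,-0.6],"turn": -6},{"claw": 1,"offset": [0,-0.6,-0.6],"turn": -10},{"claw": 1,"offset": [0,-0.6,-0.6],"turn": -10}]}}

```text
t: 8.48
tool_pos: [0.6344, -0.1891, 0.256]
tcp_rot: [-0.001, 0.965, 0.262, 0.001]
ft_force: [0.9, 1.2, -6.0]
opening: 0.0123
```

```bash
python3 -c "
from h import *
st()"
```

```text
t8.5 pos [ 634.4 -189.1  256. ] yaw -59.6 open 0.0123 Ftool [ 1.4 -0.6  6. ] Mtool [-0.26  0.13 -0.04]
```

{"op": "arm_command", "data": {"motion": [{"claw": 1,"offset": [0,0,0],"turn": -6},{"claw": 1,"offset": [0,0,0],"turn": -12},{"claw": 1,"offset": [0,0,0],"turn": -18},{"claw": 1,"offset": [0,0,0],"turn": -24},{"claw": 1,"offset": [0,0,0],"turn": -24}]}}

```text
t: 8.9
tool_pos: [0.6344, -0.1891, 0.256]
tcp_rot: [-0.001, 0.889, 0.458, 0.001]
ft_force: [0.5, 0.8, -3.7]
opening: 0.0126
```

```bash
python3 -c "
from h import *
st()"
```

```text
t8.9 pos [ 634.4 -189.1  256. ] yaw -35.4 open 0.0126 Ftool [ 0.9 -0.   3.7] Mtool [-0.25  0.19 -0.04]
```

{"op": "arm_command", "data": {"motion": [{"claw": 1,"offset": [0,0,0],"turn": -6},{"claw": 1,"offset": [0,0,0],"turn": -12},{"claw": 1,"offset": [0,0,0],"turn": -18},{"claw": 1,"offset": [0,0,0],"turn": -24},{"claw": 1,"offset": [0,0,0],"turn": -30},{"claw": 1,"offset": [0,0,0],"turn": -34},{"claw": 1,"offset": [0,0,0],"turn": -34}]}}

```text
t: 9.48
tool_pos: [0.6345, -0.189, 0.256]
tcp_rot: [-0.001, 0.716, 0.698, 0.001]
ft_force: [0.3, 1.4, -3.4]
opening: 0.013
```

```bash
python3 -c "
from h import *
st()"
```

```text
t9.5 pos [ 634.5 -189.   256. ] yaw -1.5 open 0.0130 Ftool [1.4 0.3 3.4] Mtool [-0.4   0.26 -0.03]
```

{"op": "arm_command", "data": {"motion": [{"claw": 1,"offset": [0,0,0],"turn": -4},{"claw": 1,"offset": [0,0,0],"turn": -8},{"claw": 1,"offset": [0,0,0],"turn": -10},{"claw": 1,"offset": [0,0,0],"turn": -10}]}}

```text
t: 9.82
tool_pos: [0.6344, -0.189, 0.256]
tcp_rot: [-0.001, 0.655, 0.756, 0.001]
ft_force: [0.8, 2.3, -2.3]
opening: 0.013
```

```bash
python3 -c "
from h import *
st()"
```

```text
t9.8 pos [ 634.4 -189.   256. ] yaw 8.2 open 0.0130 Ftool [2.2 1.1 2.3] Mtool [-0.27  0.36  1.21]
```

Far end stop reached (Mz 1.2 N m). Release and lift.

{"op": "arm_command", "data": {"motion": [{"claw": 0.1,"offset": [0,0,0],"turn": 0},{"claw": 0.1,"offset": [0,0,0],"turn": 0},{"claw": 0.1,"offset": [0,0,0],"turn": 0},{"claw": 0.1,"offset": [0,0,0],"turn": 0},{"claw": 0.1,"offset": [0,0,-30],"turn": 0},{"claw": 0.1,"offset": [0,0,-60],"turn": 0},{"claw": 0.1,"offset": [0,0,-90],"turn": 0},{"claw": 0.1,"offset": [0,0,-90],"turn": 0}]}}

```text
t: 10.48
tool_pos: [0.6348, -0.1895, 0.3527]
tcp_rot: [0.003, 0.655, 0.755, 0.003]
ft_force: [0.7, -0.5, 0.8]
opening: 0.0384
```

```bash
python3 -c "
from h import *
go(549.7,-213.3,345,-74)
c=cam('side');save(c,'s5.png',(200,160,325,260),6)"
```

```text
t10.5 pos [ 634.8 -189.5  352.7] yaw 8.1 tilt [ 8.5e-03 -4.0e-04 -1.0e+00] q [-23.  20.  74.   0.  85. -31.] open 0.0384 F [ 0.7 -0.5  0.8] M [ 0.02 -0.04 -0.01]
OFFSET [-11.6 -87.7   7. ] TURN 82.1
```

View pics/s5.png

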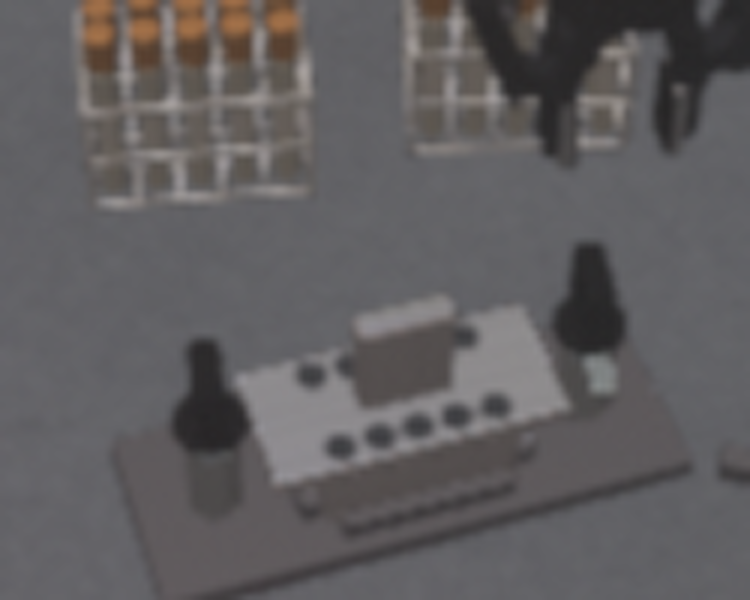

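Both bars are now end-on at (205,370) and (590,275), with the dogs off the lip. Next is the fin at (405,350).

{"op": "arm_command", "data": {"motion": [{"claw": -1,"offset": [-12,-88,0],"turn": 82},{"claw": -1,"offset": [-12,-88,0],"turn": 82},{"claw": -1,"offset": [-12,-88,0],"turn": 82},{"claw": -1,"offset": [-12,-88,0],"turn": 82},{"claw": -1,"offset": [-12,-88,0],"turn": 82},{"claw": -1,"offset": [-12,-88,0],"turn": 82},{"claw": -1,"offset": [-12,-88,0],"turn": 82},{"claw": -1,"offset": [-12,-88,0],"turn": 82}]}}

```text
t: 11.2
tool_pos: [0.5491, -0.2137, 0.3484]
tcp_rot: [-0.0, 0.938, 0.346, 0.002]
ft_force: [0.0, -0.4, -0.1]
opening: 0.085
```

```bash
python3 -c "
from h import *
go(549.7,-213.3,268,-74)"
```

```text
t11.2 pos [ 549.1 -213.7  348.4] yaw -49.5 tilt [ 0.0042  0.0024 -1.    ] q [-29.  12.  85.   0.  83.  21.] open 0.0850 F [ 0.  -0.4 -0.1] M [-0.01  0.01  0.02]
OFFSET [ 0.3  0.  80.4] TURN 24.5
```

{"op": "arm_command", "data": {"motion": [{"claw": -1,"offset": [0,0,10],"turn": 7},{"claw": -1,"offset": [0,0,20],"turn": 14},{"claw": -1,"offset": [0,0,30],"turn": 21},{"claw": -1,"offset": [0,0,30],"turn": 24.5},{"claw": -1,"offset": [0,0,55],"turn": 24.5},{"claw": -1,"offset": [0,0,80],"turn": 24.5},{"claw": -1,"offset": [0,0,80],"turn": 24.5}]}}

```text
t: 11.78
tool_pos: [0.5483, -0.2129, 0.2634]
tcp_rot: [-0.003, 0.99, 0.138, -0.001]
ft_force: [-0.3, -0.0, -1.5]
opening: 0.0855
```

```bash
python3 -c "
from h import *
go(549.7,-213.3,243,-74)
c=cam('side');save(c,'s6.png',(200,160,325,260),6)"
```

```text
t11.8 pos [ 548.3 -212.9  263.4] yaw -74.1 tilt [-0.0019  0.0057 -1.    ] q [-29.  15.  91.   0.  74.  45.] open 0.0855 F [-0.3 -0.  -1.5] M [ 0.03 -0.05 -0.04]
OFFSET [ 1.2  0.9 20.4] TURN -0.1
```

View pics/s6.png

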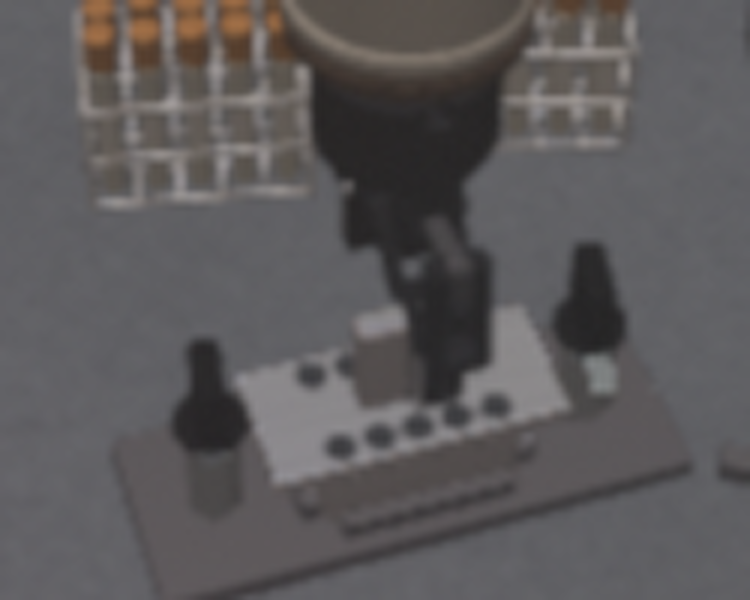

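The fin stands between the open fingers, with the front finger at (455,320). Lowering, then closing in stages.

{"op": "arm_command", "data": {"motion": [{"claw": -1,"offset": [1,0.5,20],"turn": 0},{"claw": -1,"offset": [1,0.5,20],"turn": 0},{"claw": -1,"offset": [1,0.5,20],"turn": 0},{"claw": 0.4,"offset": [1,0.5,20],"turn": 0},{"claw": 0.4,"offset": [1,0.5,20],"turn": 0},{"claw": 0.4,"offset": [1,0.5,20],"turn": 0}]}}

```text
t: 12.33
tool_pos: [0.5501, -0.2134, 0.2472]
tcp_rot: [-0.002, 0.99, 0.139, 0.001]
ft_force: [-0.4, -0.6, 0.0]
opening: 0.0514
```

```bash
python3 -c "
from h import *
go(549.7,-213.3,243,-74)"
```

```text
t12.3 pos [ 550.1 -213.4  247.2] yaw -74.1 tilt [ 0.0013  0.004  -1.    ] q [-29.  16.  92.   0.  72.  45.] open 0.0514 F [-0.4 -0.6  0. ] M [-0.01 -0.   -0.  ]
OFFSET [-0.4 -0.2  4.2] TURN -0.1
```

{"op": "arm_command", "data": {"motion": [{"claw": 0.4,"offset": [0,0,5],"turn": 0},{"claw": 0.4,"offset": [0,0,5],"turn": 0},{"claw": 1,"offset": [0,0,5],"turn": 0},{"claw": 1,"offset": [0,0,5],"turn": 0},{"claw": 1,"offset": [0,0,5],"turn": 0},{"claw": 1,"offset": [0,0,5],"turn": 0}]}}

```text
t: 12.83
tool_pos: [0.5501, -0.2133, 0.2422]
tcp_rot: [-0.002, 0.99, 0.139, 0.001]
ft_force: [-0.4, 1.2, 0.7]
opening: 0.0133
```

```bash
python3 -c "
from h import *
go(549.7,-213.3,243,-74);st()"
```

```text
t12.8 pos [ 550.1 -213.3  242.2] yaw -74.1 tilt [ 0.0012  0.0041 -1.    ] q [-29.  16.  92.   0.  71.  45.] open 0.0133 F [-0.4  1.2  0.7] M [ 0.15  0.18 -0.03]
OFFSET [-0.4 -0.1 -0.8] TURN -0.1
t12.8 pos [ 550.1 -213.3  242.2] yaw -74.1 open 0.0133 Ftool [-0.  -1.2 -0.7] Mtool [ 0.2  -0.13  0.04]
```

{"op": "arm_command", "data": {"motion": [{"claw": 1,"offset": [0,0,0],"turn": 0},{"claw": 1,"offset": [0,0,-5],"turn": 0},{"claw": 1,"offset": [0,0,-15],"turn": 0},{"claw": 1,"offset": [0,0,-25],"turn": 0},{"claw": 1,"offset": [0,0,-25],"turn": 0},{"claw": 1,"offset": [0,0,-25],"turn": 0}]}}

```text
t: 13.33
tool_pos: [0.5502, -0.2135, 0.2682]
tcp_rot: [-0.001, 0.99, 0.139, 0.002]
ft_force: [0.6, 0.8, -5.5]
opening: 0.0133
```

```bash
python3 -c "
from h import *
go(549.7,-213.3,385,-74);st()
c=cam('side');save(c,'s7.png',(200,160,325,260),6)"
```

```text
t13.3 pos [ 550.2 -213.5  268.2] yaw -74.1 tilt [ 0.0027  0.0033 -1.    ] q [-29.  15.  91.   0.  74.  45.] open 0.0133 F [ 0.6  0.8 -5.5] M [-0.01  0.05 -0.01]
OFFSET [  -0.    -0.6 -116.8] TURN -0.1
t13.3 pos [ 550.2 -213.5  268.2] yaw -74.1 open 0.0133 Ftool [ 0.8 -0.5  5.5] Mtool [ 0.   -0.05  0.01]
```

View pics/s7.png

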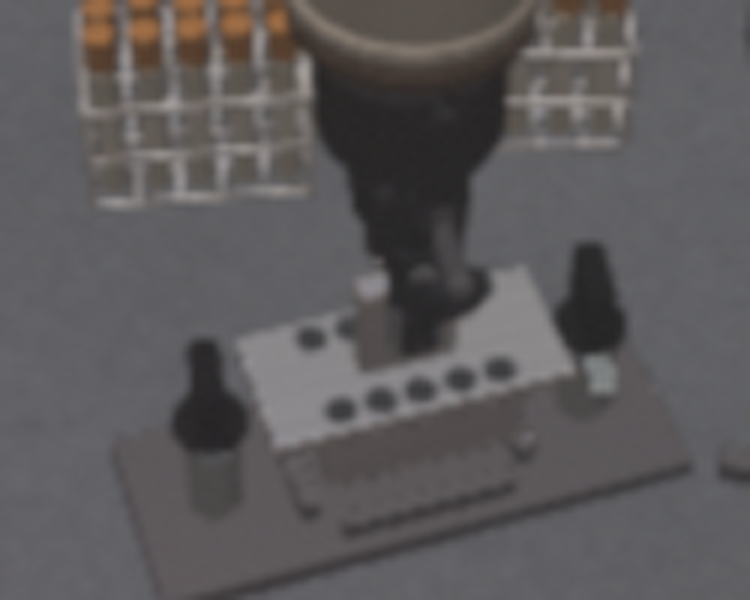

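Block is lifted level (weight 5.5 N, moment about 0) and the knobs are undisturbed. Raise to carry height.

{"op": "arm_command", "data": {"motion": [{"claw": 1,"offset": [0,0,-20],"turn": 0},{"claw": 1,"offset": [0,0,-45],"turn": 0},{"claw": 1,"offset": [0,0,-70],"turn": 0},{"claw": 1,"offset": [0,0,-95],"turn": 0},{"claw": 1,"offset": [0,0,-115],"turn": 0},{"claw": 1,"offset": [0,0,-118],"turn": 0},{"claw": 1,"offset": [0,0,-118],"turn": 0}]}}

```text
t: 13.97
tool_pos: [0.5499, -0.2139, 0.3859]
tcp_rot: [-0.001, 0.99, 0.139, 0.002]
ft_force: [-0.0, -0.3, -5.9]
opening: 0.0132
```

```bash
python3 -c "
from h import *
go(502.5,267.3,385,-82);st()"
```

```text
t14.0 pos [ 549.9 -213.9  385.9] yaw -74.1 tilt [ 0.0029  0.0031 -1.    ] q [-29.  11.  82.   0.  87.  45.] open 0.0132 F [-0.  -0.3 -5.9] M [0.01 0.01 0.01]
OFFSET [  86.5 -475.7    2.2] TURN 7.9
t14.0 pos [ 549.9 -213.9  385.9] yaw -74.1 open 0.0132 Ftool [-0.1  0.3  5.9] Mtool [ 0.01 -0.01 -0.01]
```

{"op": "arm_command", "data": {"motion": [{"claw": 1,"offset": [2,-10,0],"turn": 0.2},{"claw": 1,"offset": [5,-28,0],"turn": 0.5},{"claw": 1,"offset": [10,-53,0],"turn": 1},{"claw": 1,"offset": [14,-78,0],"turn": 1.4},{"claw": 1,"offset": [19,-103,0],"turn": 1.8},{"claw": 1,"offset": [23,-128,0],"turn": 2.2},{"claw": 1,"offset": [28,-153,0],"turn": 2.6},{"claw": 1,"offset": [32,-178,0],"turn": 3}]}}

```text
t: 14.63
tool_pos: [0.5312, -0.0322, 0.3843]
tcp_rot: [-0.002, 0.994, 0.112, 0.0]
ft_force: [0.3, 0.0, -5.7]
opening: 0.0134
```

```bash
python3 -c "
from h import *
go(502.5,267.3,385,-82);st()"
```

```text
t14.6 pos [531.2 -32.2 384.3] yaw -77.1 tilt [ 3.0e-04  3.9e-03 -1.0e+00] q [-12.   4.  90.   0.  86.  65.] open 0.0134 F [ 0.3  0.  -5.7] M [-0.03 -0.08  0.01]
OFFSET [  38.9 -298.4    0.4] TURN 4.9
t14.6 pos [531.2 -32.2 384.3] yaw -77.1 open 0.0134 Ftool [0.3 0.  5.7] Mtool [-0.05  0.07 -0.01]
```

{"op": "arm_command", "data": {"motion": [{"claw": 1,"offset": [3,-25,0],"turn": 0.4},{"claw": 1,"offset": [7,-50,0],"turn": 0.8},{"claw": 1,"offset": [10,-75,0],"turn": 1.2},{"claw": 1,"offset": [13,-100,0],"turn": 1.6},{"claw": 1,"offset": [16,-125,0],"turn": 2},{"claw": 1,"offset": [20,-150,0],"turn": 2.4},{"claw": 1,"offset": [23,-175,0],"turn": 2.8},{"claw": 1,"offset": [26,-200,0],"turn": 3.2}]}}

```text
t: 15.3
tool_pos: [0.5111, 0.1701, 0.383]
tcp_rot: [-0.002, 0.996, 0.084, -0.001]
ft_force: [0.8, -0.2, -6.1]
opening: 0.0132
```

```bash
python3 -c "
from h import *
go(502.5,267.3,385,-82);st()"
```

```text
t15.3 pos [511.1 170.1 383. ] yaw -80.3 tilt [-0.0023  0.0035 -1.    ] q [10.  5. 89.  0. 86. 90.] open 0.0132 F [ 0.8 -0.2 -6.1] M [-0.01 -0.01  0.03]
OFFSET [  7.9 -97.2  -1.6] TURN 1.7
t15.3 pos [511.1 170.1 383. ] yaw -80.3 open 0.0132 Ftool [0.7 0.4 6.1] Mtool [-0.01  0.01 -0.03]
```

{"op": "arm_command", "data": {"motion": [{"claw": 1,"offset": [2,-25,-2],"turn": 0.4},{"claw": 1,"offset": [4,-50,-2],"turn": 0.9},{"claw": 1,"offset": [6,-75,-2],"turn": 1.3},{"claw": 1,"offset": [7,-90,-2],"turn": 1.6},{"claw": 1,"offset": [8,-97,-2],"turn": 1.7},{"claw": 1,"offset": [8,-97,-2],"turn": 1.7},{"claw": 1,"offset": [8,-97,-2],"turn": 1.7}]}}

```text
t: 15.88
tool_pos: [0.5024, 0.2671, 0.3841]
tcp_rot: [-0.001, 0.998, 0.07, -0.002]
ft_force: [-0.1, -0.5, -5.2]
opening: 0.0132
```

```bash
python3 -c "
from h import *
go(502.5,267.3,320,-82);st()
c=cam('side');save(c,'s8.png',(150,40,310,160),5);save(c,'s8f.png')
c=cam('top');save(c,'t8.png',(80,130,200,260),4.5)"
```

```text
t15.9 pos [502.4 267.1 384.1] yaw -82.0 tilt [-0.004   0.0027 -1.    ] q [ 20.   8.  85.   0.  87. 102.] open 0.0132 F [-0.1 -0.5 -5.2] M [-0.01 -0.01  0.01]
OFFSET [ 0.3 -0.  64.1] TURN 0.0
t15.9 pos [502.4 267.1 384.1] yaw -82.0 open 0.0132 Ftool [-0.2  0.5  5.2] Mtool [-0.01  0.01 -0.01]
```

View pics/s8.png

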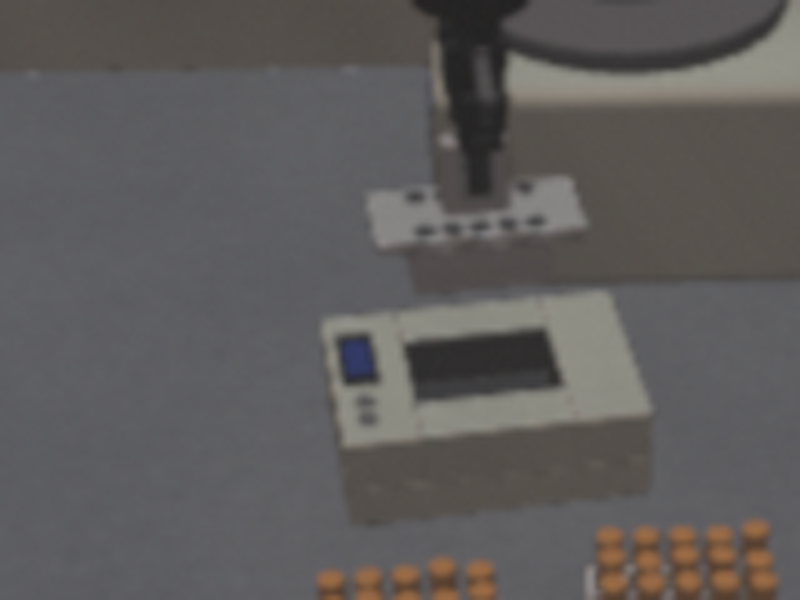

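View pics/t8.png

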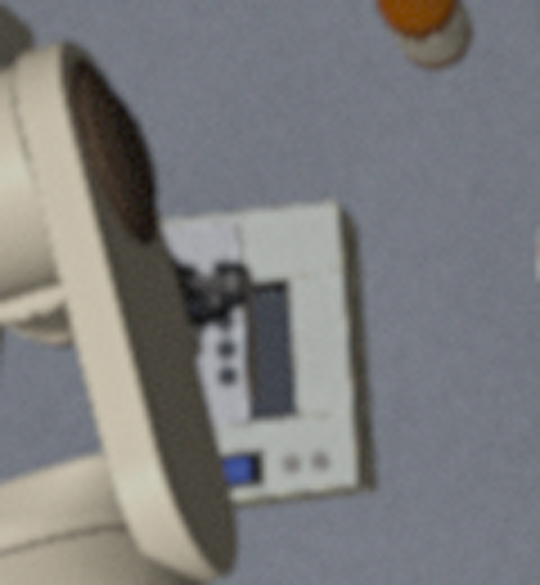

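View pics/s8f.png

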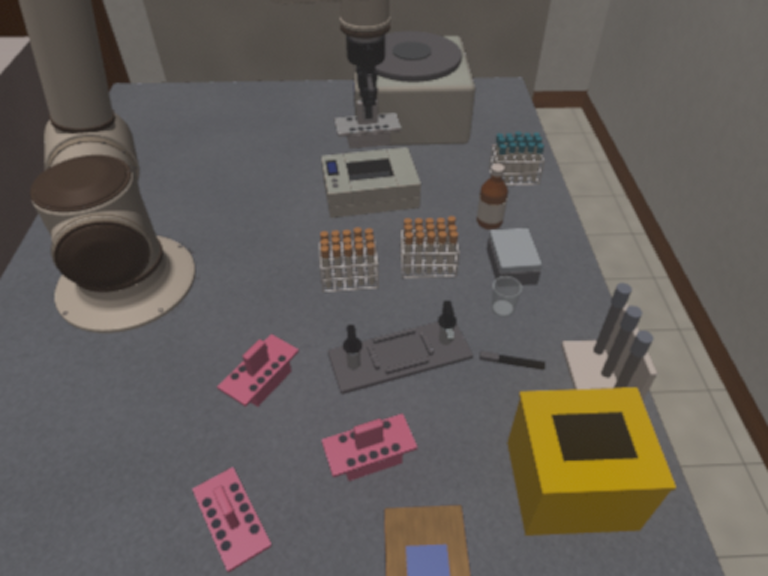

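Run:
```python
from h import *
c=cam('side'); save(c,'s9.png',(215,65,285,135),8.5)
```

```text
(no output)
```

View pics/s9.png

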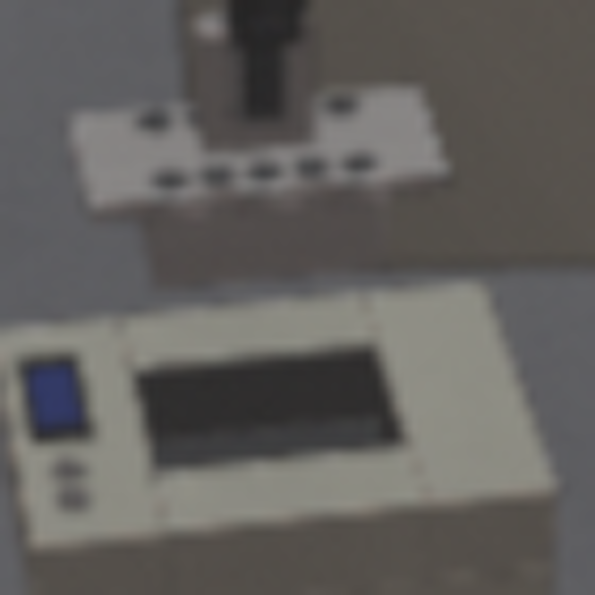

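```bash
cat >> h.py <<'E'
def quad(Q,l):
    a=(Q[0]+Q[1]-Q[2]-Q[3])/2; b=(Q[0]+Q[3]-Q[1]-Q[2])/2
    print(l,'ctr',Q.mean(0).round(1),'len',np.hypot(*a).round(1),np.hypot(*b).round(1),'xang',np.degrees(np.arctan2(a[1],a[0])).round(2),np.degrees(np.arctan2(-b[0],b[1])).round(2))
def PP(c,crop,sc,l,z): return np.array([onz(c,((x+.5)/sc-.5+crop[0],(y+.5)/sc-.5+crop[1]),z)[:2]*1000 for x,y in l])
E
python3 - <<'E'
from h import *
c=cam('side');k=((215,65),8.5)
quad(PP(c,*k,[(425,88),(450,175),(95,208),(73,120)],.196),'lip')
quad(PP(c,*k,[(378,348),(408,443),(152,470),(135,372)],.075),'well')
quad(PP(c,*k,[(488,283),(557,488),(30,548),(-5,330)],.075),'heater')
E
```

```text
lip ctr [504.2 263.4] len 135.7 63.2 xang 7.85 7.29
well ctr [503.9 266.7] len 102.5 67.7 xang 7.84 7.22
heater ctr [504.1 266.2] len 209.4 148.2 xang 8.04 7.36
```

{"op": "arm_command", "data": {"motion": [{"claw": 1,"offset": [0,-0.6,12],"turn": 0},{"claw": 1,"offset": [0,-0.6,26],"turn": 0},{"claw": 1,"offset": [0,-0.6,40],"turn": 0},{"claw": 1,"offset": [0,-0.6,48],"turn": 0},{"claw": 1,"offset": [0,-0.6,48],"turn": 0},{"claw": 1,"offset": [0,-0.6,48],"turn": 0},{"claw": 1,"offset": [0,-0.6,48],"turn": 0}]}}

```text
t: 16.67
tool_pos: [0.5028, 0.267, 0.3378]
tcp_rot: [-0.002, 0.998, 0.069, -0.001]
ft_force: [0.1, -0.4, -5.9]
opening: 0.0129
```

```bash
python3 -c "
from h import *
go(502.5,267.7,320.2,-82);st()
c=cam('side');save(c,'s10.png',(215,65,285,135),8.5)
c=cam('top');save(c,'t10.png',(100,165,170,250),6.5)"
```

```text
t16.7 pos [502.8 267.  337.8] yaw -82.1 tilt [-0.0017  0.0037 -1.    ] q [ 20.  10.  89.   0.  81. 102.] open 0.0129 F [ 0.1 -0.4 -5.9] M [ 0.04 -0.    0.02]
OFFSET [-0.2 -0.7 17.6] TURN -0.1
t16.7 pos [502.8 267.  337.8] yaw -82.1 open 0.0129 Ftool [0.  0.4 5.9] Mtool [ 0.04  0.01 -0.02]
```

View pics/s10.png

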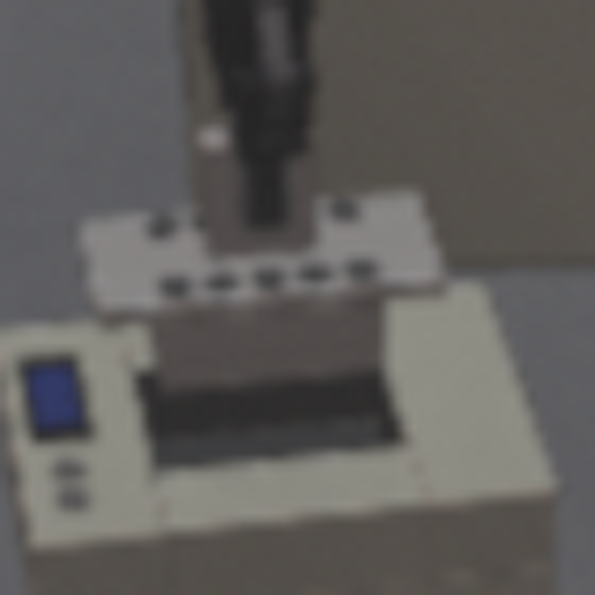

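View pics/t10.png

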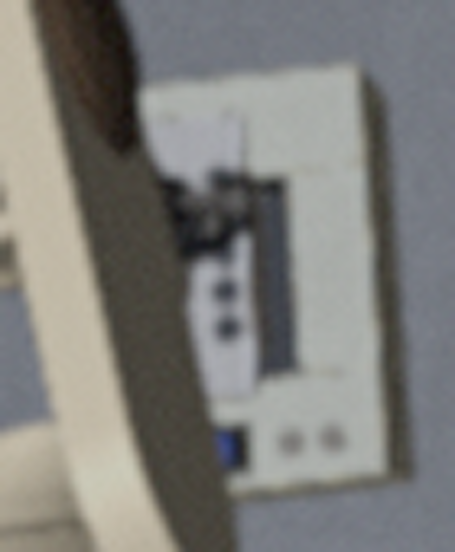

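Run:
```python
from h import *
c=cam('side');k=((215,65),8.5)
quad(PP(c,*k,[(418,190),(447,290),(100,320),(82,222)],.1496),'lip')
b=PP(c,*k,[(385,372),(158,390)],.1076); th=np.radians(8); print('body front bottom -> ctr',b.mean(0)+30*np.array([-np.sin(th),np.cos(th)]),np.hypot(*(b[0]-b[1])))
c=cam('top'); e=PP(c,(100,165),6.5,[(243,112),(258,397)],.1496); d=e[0]-e[1]; print('top lip edge',np.hypot(*d),np.degrees(np.arctan2(d[1],d[0])),'ctr',e.mean(0)+32*np.array([-np.sin(th),np.cos(th)]))
```

```text
lip ctr [503.3 262.2] len 134.2 70.3 xang 7.32 6.62
body front bottom -> ctr [501.38078692 267.72658935] 89.89651376765035
top lip edge 137.36695728643326 7.528786687169186 ctr [499.01283552 265.14352142]
```

{"op": "arm_command", "data": {"motion": [{"claw": 1,"offset": [1,-1.2,5],"turn": -0.4},{"claw": 1,"offset": [1,-1.2,11],"turn": -0.4},{"claw": 1,"offset": [1,-1.2,17],"turn": -0.4},{"claw": 1,"offset": [1,-1.2,17],"turn": -0.4},{"claw": 1,"offset": [1,-1.2,17],"turn": -0.4},{"claw": 1,"offset": [1,-1.2,17],"turn": -0.4}]}}

```text
t: 17.37
tool_pos: [0.5035, 0.2685, 0.3208]
tcp_rot: [-0.002, 0.997, 0.073, -0.001]
ft_force: [-0.6, 0.4, -5.5]
opening: 0.0131
```

```bash
python3 -c "
from h import *
go(503.8,268.2,320.2,-81.8);st()
c=cam('side');save(c,'s11.png',(215,65,285,135),8.5)
c=cam('top');save(c,'t11.png',(100,165,170,250),6.5)"
```

```text
t17.4 pos [503.5 268.5 320.8] yaw -81.7 tilt [-0.0018  0.0036 -1.    ] q [ 20.  11.  90.   0.  80. 102.] open 0.0131 F [-0.6  0.4 -5.5] M [ 0.04 -0.04 -0.01]
OFFSET [0.3 0.3 0.5] TURN 0.1
t17.4 pos [503.5 268.5 320.8] yaw -81.7 open 0.0131 Ftool [-0.5 -0.5  5.6] Mtool [0.04 0.05 0.01]
```

View pics/s11.png

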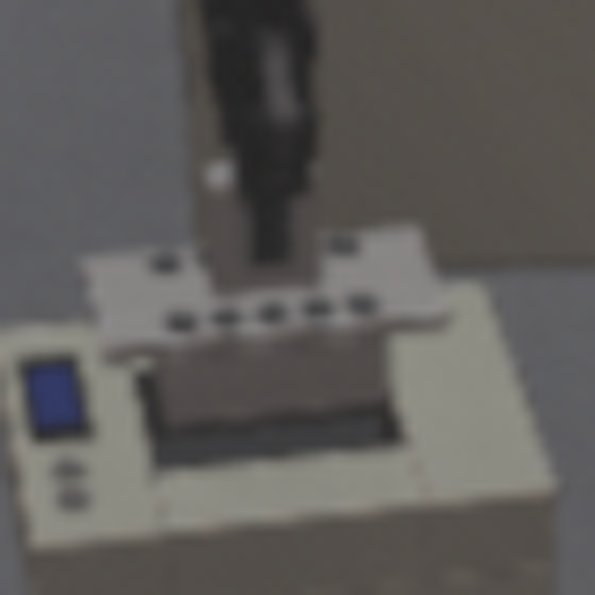

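View pics/t11.png

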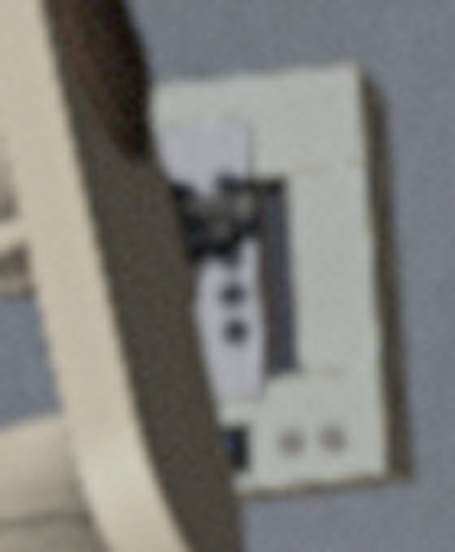

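Run:
```python
from h import *
th=np.radians(8); n=np.array([-np.sin(th),np.cos(th)])
c=cam('side');k=((215,65),8.5)
for z in (.0906,):
    b=PP(c,*k,[(392,402),(165,426)],z); print('body front bottom -> ctr',b.mean(0)+30*n,np.hypot(*(b[0]-b[1])))
quad(PP(c,*k,[(420,226),(450,316),(107,353),(82,258)],.1326),'lip')
quad(PP(c,*k,[(420,226),(450,316),(107,353),(82,258)],.1306),'lip 2mm lower')
quad(PP(c,*k,[(378,348),(405,443),(152,468),(135,372)],.075),'well')
c=cam('top'); e=PP(c,(100,165),6.5,[(250,118),(266,401)],.1326); d=e[0]-e[1]; print('top lip edge',np.hypot(*d),np.degrees(np.arctan2(d[1],d[0])),'ctr',e.mean(0)+32*n)
quad(PP(c,(100,165),6.5,[(150,193),(286,180),(297,371),(158,385)],.075),'well top')
```

```text
body front bottom -> ctr [503.83795226 269.61993902] 91.38979871074827
lip ctr [504.2 265.4] len 135.7 65.9 xang 8.22 8.62
lip 2mm lower ctr [504.2 268.5] len 136.1 66.1 xang 8.22 8.62
well ctr [503.6 267. ] len 101.8 67.0 xang 7.53 6.78
top lip edge 138.29494306647186 7.71516767050303 ctr [499.41616402 266.33497851]
well top ctr [500.7 267.9] len 97.6 68.6 xang 7.49 7.11
```

{"op": "arm_command", "data": {"motion": [{"claw": 1,"offset": [0,0,0.5],"turn": 0.2},{"claw": 1,"offset": [0,0,0.5],"turn": 0.2},{"claw": 1,"offset": [0,0,0.5],"turn": 0.2},{"claw": 1,"offset": [0,0,0.5],"turn": 0.2},{"claw": 1,"offset": [0,0,0.5],"turn": 0.2},{"claw": 1,"offset": [0,0,0.5],"turn": 0.2}]}}

```text
t: 18.07
tool_pos: [0.5035, 0.2685, 0.3205]
tcp_rot: [-0.002, 0.997, 0.071, -0.001]
ft_force: [1.2, -0.4, -6.7]
opening: 0.0133
```

```bash
python3 -c "
from h import *
c=cam('side');save(c,'s12.png')
st(); print(np.abs(arm.observe()['qvel']).max())"
```

```text
t18.1 pos [503.5 268.5 320.5] yaw -81.9 open 0.0133 Ftool [0.3 0.7 6.4] Mtool [-0.03 -0.03 -0.04]
0.0024607308790468405
```

View pics/s12.png

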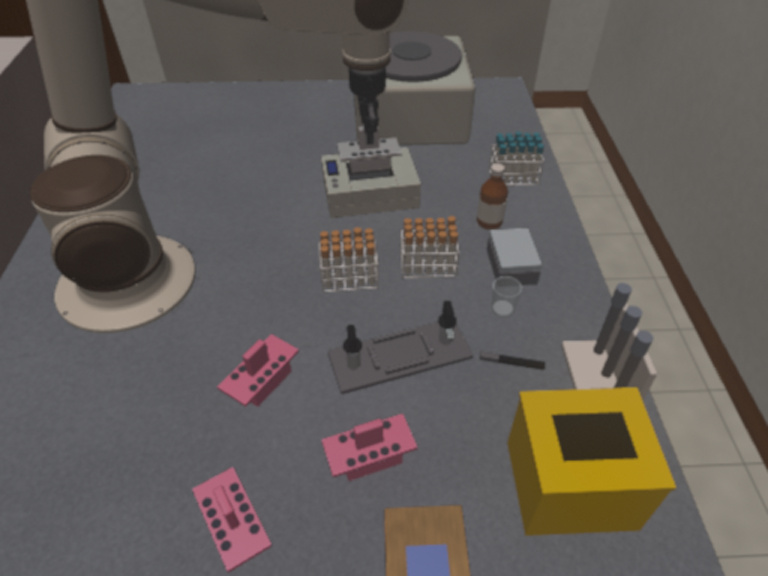

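The block hovers over the well at (370,160). The racks, bottle, box, beaker and marker are where they were, and both knobs are turned out at (352,340) and (448,315). The arm is still, so I'm handing in.

```bash
python3 -c "
from h import *
print(arm.sign_off())"
```

```text
the job is handed in; nothing more can be done
None
```

I turned both clamp knobs counterclockwise to their end stops and lifted the block by its fin. I carried it over the racks with its underside about 150 mm above the table, and it is now held still over the heater's well. The job was handed in at about 18 s.

- **Knobs:** the twisting moment rose to 1.6 N m (near) and 1.2 N m (far) at the end stops. Pictures show both bars and dogs turned clear of the block.
- **Gap:** about 15.3 mm, worked out from the arm's height since gripping the block. The cameras were not accurate enough to measure it directly.
- **Centring:** the cameras put the block within about 1.5 mm of the well's centre in x. In y they disagree, from 1.6 mm short to 2.6 mm past, which is about what the 2 mm calibration allows.
- **Square and level:** the block is square to the heater within about 1°. The gripper is tilted about 0.2°, nearly the same as when it gripped the block on the dock.
- **Holding and surroundings:** the grip is steady at a 13 mm opening and carries about 6 N. I saw no sign of contact with the heater. The racks and other things look unmoved in the last picture.

When the gripper closed on each knob, the wrist force briefly reached about 50–60 N (limit 120 N). I eased that off before turning.

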